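Hang the parts pail on the spring scale

TASK

Raise the bail of the blue parts pail upright while the pail stays standing on the table, lift the pail by the black grip of its bail and hang it on the twin hook of the spring scale, with the grip lying in both hooks. Lower it so gently that the spring takes up the whole weight before you let go: do not drop it on or press the scale down hard, and the hook must neither sink nor bounce suddenly, also when you let go. Keep the pail level and leave the other things where they are.

Things in the scene. Friction and masses are not known exactly. Their poses are not given: they have to be found in the camera images.
- pail: Blue open pail, 100 mm across the mouth, 84 mm across the base, 85 mm high, holding fixed steel bolts; its weight differs from run to run, about 0.3 to 0.9 kg in all. Origin: centre of its underside; z up; its y axis is the hinge axis of the bail, and the bail at first lies towards its +x.
- bail (a joint): Swing angle of the wire bail about the pail's y axis through bail_hinge: 0 = lying flat (its stop, 0.14 rad above level, towards the pail's +x), 1.43 = upright, 2.86 = flat on the other side. Swings easily and falls back when let go. The two side wires run 56 mm either side of the middle.
- bail_hinge (a point): Middle of the bail's hinge axis, on the pail's axis 78 mm above its underside. Axes as the pail's.
- grip_mid (a point): Centre of the black grip sleeve on the bail: a tube 16 mm across, 96 mm long along this y, 95 mm from the hinge axis. It turns freely on its wire, so the bail swings while it is pinched. Lying flat, it leaves 36 mm between tube and pail rim (rim 6 mm below the tube's centre) for one finger.
- scale: Fixed spring scale. Origin on the table under the hook's seat; x points from the hook's open end to the column, z up. Base plate 195 x 150 x 10 mm; column 0.30 m high, front face 100 mm behind the seat. On it a red carriage (front 83 mm behind the seat) with two steel prongs, 8 mm thick, 34 mm either side of the middle, pointing to -x with upturned ends; fingers fit between them.
- hook_seat (a point): Moves with the hook: midway between the prongs, where the grip tube's centre lies once seated (250 mm above the table unloaded). The seat is a trough about 20 mm long in the scale's x. The upturned ends stand 21 mm to -x, tops 20 mm above this point: the tube's centre must pass 28 mm or more above it. Behind, the prongs are 12 mm higher than in the trough.
- scale_hook (a joint): How far the hook has sunk (m): 0 unloaded, stop at 0.068. It needs 0.5 N to start and then sinks 5 mm for each newton (200 N/m), lightly damped; the pail sinks it 12 to 42 mm according to its weight. More than 0.055 is overload.
- mug: White mug, 82 x 114 x 91 mm, standing; bystander. Origin at the centre of its underside.
- red_jar: White jar with red cap, 47 mm across, 76 mm high; bystander. Origin at the centre of its underside.
- brown_jar: Brown jar with black cap, 35 mm across, 81 mm high; bystander. Origin at the centre of its underside.
- small_tape: Small roll of black tape lying flat, 53 mm across, 19 mm high; bystander. Origin at the centre of its underside.
There are look-alikes about, which are no part of the job. Leave any red look-alike of the pail alone.

How it is judged:
On the way, in this order (a step that is already met when the one before it is completed fails the run):
1. the bail is raised upright (within 0.3 rad) by the gripper while the pail still stands on the table (value of joint bail between 1.13 and 1.73 rad and height (world z) of pail below 0.006 m and angle between pail's own z axis and vertical below 0.1 rad), for 0.1 s.
2. the grip lies in the hook and the hook bears load while the grip is still held (distance between grip_mid and hook_seat below 0.012 m and value of joint scale_hook above 0.004 m and contact force between pail and scale above 1 N and contact force between the fingers and pail above 0.5 N), for 0.2 s.
At the end, for the whole second after the job is handed in: The pail hangs freely at rest (slower than 0.06 m/s) on both hooks of the scale, its grip centre within 12 mm of the seat and within 0.2 rad of straight across, upright within 0.25 rad, its underside more than 20 mm above the table (distance between grip_mid and hook_seat below 0.012 m and angle between the y axis of grip_mid and the y axis of scale, either way round below 0.2 rad and value of joint scale_hook above 0.006 m and height (world z) of pail above 0.02 m and angle between pail's own z axis and vertical below 0.25 rad and linear speed of pail below 0.06 m/s); the robot touches nothing.
It fails at once if the hook sinks or bounces faster than 0.045 m/s (pail dropped on it, or let go before or beyond balance) (velocity of joint scale_hook above 0.045 m/s or velocity of joint scale_hook below -0.045 m/s).
It fails at once if the scale is pressed down more than 55 mm (overload) (value of joint scale_hook above 0.055 m).
It fails at once if the pail is shoved against the scale with more than 20 N (contact force between pail and scale above 20 N).
It fails at once if the pail tilts more than 0.5 rad (angle between pail's own z axis and vertical above 0.5 rad).
It fails at once if a bystander is moved more than 30 mm (distance of any of mug, red_jar, brown_jar, small_tape from where it was at the start of the episode above 0.03 m).
It also fails if it takes over 72 s, if anything falls off the work surface, if the arm or the gripper's body presses on something with over 40 N, if the wrist force passes 120 N, or if a joint passes its speed limit or range.

ROBOT

A 6-joint arm with a two-finger parallel gripper is mounted at the origin on the work surface; the furniture and walls round the work are solid. World frame = base frame: x ahead of the robot, y to its left, z up, the work surface at z = 0. Lengths are in m, angles in rad, forces in N, time in s.
With the tool pointing down it reaches from about 0.25 to 0.725 m from the base axis. Payload 4 kg.
Tool frame: the origin (TCP) lies at the very end of the fingers, on their centre line; the grasp point (between the pads) lies bot.grasp_offset behind it (bot.grasp_offset is the distance from the TCP to the grasp point, in m); z points along the fingers, y is the direction in which the jaws open and shut (so a half turn about z gives the same grasp; the last joint's range is limited). The gripper opens to 85 mm and grips with 20 to 120 N. Pads are 22 mm wide; open, the fingers measure 114 mm over their backs; the gripper's body (76 mm by 85 mm) begins 54 mm behind the grasp point. The pads swing forward as they close: fully open they stand 13 mm farther back than shut.
Start: joints at [1.25, 0.241, 0.005, 1.335, 0, 1.571], TCP at [0.158, 0.474, 0.231] pointing down, gripper open.
Joint ranges: [-2.72, 2.72], [-1.05, 1.87], [-1.09, 1.28], [-1.99, 2.15], [-1.42, 1.44], [-3.14, 3.14]. Speed limits (rad/s): [2.79, 2.79, 3.14, 3.14, 3.14, 3.14].

INTERFACE

Orientations are given as a unit quaternion [x, y, z, w].
In Python, from workcell import bot gives the robot as it stands. The module is installed in compiled form; this text tells all that it offers.
- The arm moves only by the shell command python3 -m jog 'ROWS' [OPENING]. ROWS is JSON, a list that holds one entry, the list of rows, each a list of 6 numbers: the shift along the tool's x, y, z in m, then the turn, a rotation vector about the tool's x, y, z in degrees. In form: [[[dx, dy, dz, wx, wy, wz], ...]]. A call has 1 to 12 rows; each row shifts and turns the pose as measured when the row begins, along the tool's axes as they then stand; what a row does not reach is not made up. A row lasts 1/8 s, in which the tool goes at most 62.5 mm and 10.7 degrees, less where a joint would pass 70% of its speed; a pose out of reach is approached as far as the arm can. A call is refused whole if a number of a shift passes 0.0625 or a number of a turn 10.7, either way. A call with a gripper value outside its range is refused whole. OPENING is the finger opening in m, from 0 to 0.0854, set as the call begins (- or left out, the last holds). The fingers move at their own pace and stop on an object; the grip force is fixed at half the most. Time passes only in rows, so rows that do not move let the fingers close. It gives the time, the measured TCP pose, the force and the opening at its end, in the units of the state.
- bot.get_obs(): the state, without advancing time (a new reading comes with each control period).
- bot.camera(name): name is "side" or "top"; returns a dict with "pixels" (400x640x3 uint8, red, green, blue), "fx", "fy", "cx", "cy" (pixels), "rvec" (rotation vector, rad) and "tvec" (3), from world to camera coordinates, as OpenCV has them. Camera axes: x right, y down, z forward; pixel columns grow to the right and rows downward; lengths in m; the calibration is good to about 2 mm. A picture is of the moment at which its call begins. There is no depth.
- bot.job_done(): hands the job in, once; it reports no verdict.
The state is a dict: "clock": time; "joint_pos": joint angles; "joint_vel": joint speeds; "tau": joint torques, N m; "eef_pos": TCP position; "tool_rot": TCP orientation; "ft_force": force on the tool from outside, world axes, zero at the start; "ft_torque": the same for the moment, N m; "grip_width": finger opening in m.
Only numpy, scipy, OpenCV 4.12 (cv2) and the standard library are available. Lean on these libraries where they do the work, as an engineer would, in place of code of your own. Each camera call takes 0.05 s, during which the arm holds its last target. There are 200 camera calls.

## Working session

There is one attempt and no reset: what is moved stays moved. The work goes in short steps, Python scripts to look and compute and a shell command to move; the robot and the scene stay as the last step left them, time stands still between calls to the robot, and variables do not carry over. Pictures are saved under pics/ and viewed, on a budget of 10 in all, crops included, one or two more only if the job needs it, and the job is handed in when it is done.

```bash
mkdir -p pics; cat > h.py <<'E'
import cv2, numpy as np
from scipy.spatial.transform import Rotation as R
from workcell import bot
def snap(cam,name,box=None,s=1):
    c=bot.camera(cam); im=c["pixels"][:,:,::-1].copy()
    if box: im=im[box[1]:box[3],box[0]:box[2]]
    if s!=1: im=cv2.resize(im,None,fx=s,fy=s,interpolation=cv2.INTER_CUBIC)
    cv2.imwrite("pics/"+name+".png",im); return c
def ray(c,u,v):
    Rm=cv2.Rodrigues(np.array(c["rvec"],float))[0]; t=np.array(c["tvec"],float).ravel()
    d=Rm.T@np.array([(u-c["cx"])/c["fx"],(v-c["cy"])/c["fy"],1]); return -Rm.T@t,d
def atz(c,u,v,z):
    o,d=ray(c,u,v); return o+d*(z-o[2])/d[2]
def proj(c,P):
    K=np.array([[c["fx"],0,c["cx"]],[0,c["fy"],c["cy"]],[0,0,1.]])
    return cv2.projectPoints(np.array(P,float).reshape(-1,3),np.array(c["rvec"],float),np.array(c["tvec"],float),K,None)[0].reshape(-1,2)
def tri(c1,p1,c2,p2):
    o1,d1=ray(c1,*p1);o2,d2=ray(c2,*p2)
    s=np.linalg.lstsq(np.c_[d1,-d2],o2-o1,rcond=None)[0]
    a,b=o1+d1*s[0],o2+d2*s[1]; return (a+b)/2,np.linalg.norm(a-b)
E
python3 - <<'E'
from h import *
c=snap("top","t0");d=snap("side","s0")
for k in (c,d): print(k["fx"],k["cx"],k["cy"],ray(k,320,200))
o=bot.get_obs();print(o, bot.grasp_offset); print(R.from_quat(o["tool_rot"]).as_matrix().round(3))
E
```

```text
457.28693296467947 315.9075434521386 197.61750293852515 (array([0.17552715, 0.08660213, 1.43373698]), array([ 0.21397788, -0.0016351 , -0.97689203]))
421.8778079319266 323.89173637707876 200.29245129891333 (array([ 0.25162178, -0.76054678,  0.85061532]), array([ 0.15604285,  0.77951546, -0.60670575]))
{'clock': 0.1, 'joint_pos': array([1.25001668e+00, 2.41317267e-01, 3.87479838e-03, 1.33521671e+00,
       1.83938965e-05, 1.57077605e+00]), 'joint_vel': array([ 0.00168488, -0.00075614,  0.00267988,  0.00071331,  0.00099612,
       -0.00058903]), 'tau': array([ 5.70327502e-04, -3.73137760e+01,  2.53009415e+01,  1.08080468e-02,
       -2.34756300e-05, -6.86681986e-06]), 'eef_pos': array([0.15746996, 0.47396096, 0.23051821]), 'tool_rot': array([ 1.59692970e-01,  9.87166292e-01, -9.17998172e-04, -1.57839334e-04]), 'ft_force': array([ 0.34668119, -0.31597066,  0.51939884]), 'ft_torque': array([ 0.008668  , -0.02074801, -0.008599  ]), 'grip_width': 0.085159593281607} 0.0187
[[-0.949  0.315 -0.001]
 [ 0.315  0.949 -0.002]
 [ 0.    -0.002 -1.   ]]
```

View pics/t0.png

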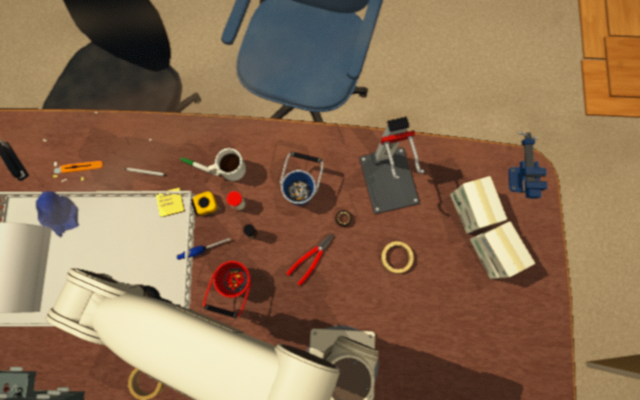

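View pics/s0.png

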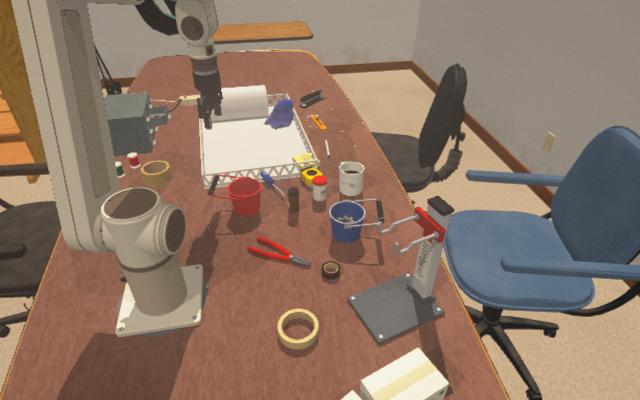

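Top view: the blue pail is at (299,187) with its grip at about (306,157). The scale is at (390,180), with its red carriage at (398,137). The side view puts the pail at (347,222), the grip at (379,210) and the prongs at (400,225) and (415,245). The only thing that could be taken for the pail is the red one, top (232,280) and side (244,196). I choose the blue one and check it in a close crop.

```bash
python3 - <<'E'
from h import *
c=bot.camera("top");d=bot.camera("side")
a=cv2.resize(c["pixels"][105:220,270:440,::-1],(800,541),interpolation=cv2.INTER_CUBIC)
b=cv2.resize(d["pixels"][185:345,320:460,::-1],(525,600),interpolation=cv2.INTER_CUBIC)
cv2.imwrite("pics/t1.png",a);cv2.imwrite("pics/s1.png",b)
E
```

```text
(no output)
```

View pics/t1.png

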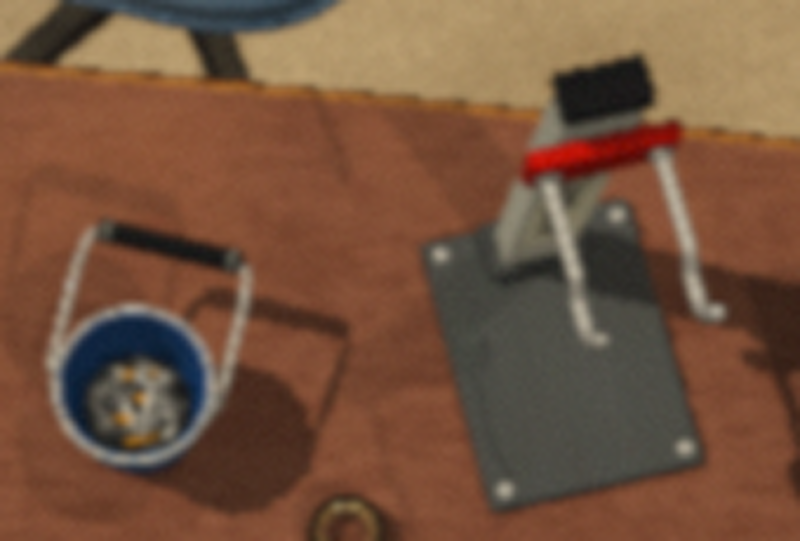

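View pics/s1.png

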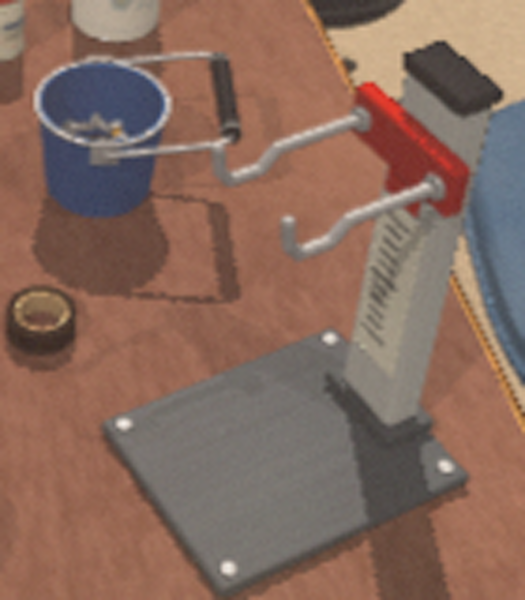

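```bash
python3 - <<'E'
from h import *
c=bot.camera("top");d=bot.camera("side")
T=lambda x,y:(270+(x+.5)/4.7059-.5,105+(y+.5)/4.7043-.5)
S=lambda x,y:(320+(x+.5)/3.75-.5,185+(y+.5)/3.75-.5)
print("rim top",atz(c,*T(132,386),.085),"side",atz(d,*S(103,103),.085))
g=[atz(c,*T(x,y),.0913) for x,y in((105,231),(235,258))];g2=[atz(d,*S(x,y),.0913) for x,y in((219,55),(231,135))]
for G in(g,g2): print("grip",G,sum(G)/2,np.linalg.norm(G[0]-G[1]),np.degrees(np.arctan2(*(G[0]-G[1])[:2])))
print("tips",tri(c,T(602,338),d,S(220,145)),tri(c,T(720,312),d,S(289,218)))
print("prong roots",tri(c,T(547,177),d,S(362,119)),tri(c,T(660,150),d,S(437,187)))
cn=[atz(c,*T(*p),.01) for p in((423,243),(632,202),(705,462),(492,510))]
cs=[atz(d,*S(*p),.01) for p in((103,427),(330,333),(470,477),(227,592))]
print(np.round(cn,4));print(np.round(cs,4))
E
```

```text
rim top [0.50913454 0.15405424 0.085     ] side [0.51437904 0.15224674 0.085     ]
grip [array([0.61092809, 0.17722787, 0.0913    ]), array([0.59663703, 0.09155615, 0.0913    ])] [0.60378256 0.13439201 0.0913    ] 0.08685549729156819 9.470417361712986
grip [array([0.61761271, 0.18658157, 0.0913    ]), array([0.59692559, 0.09023921, 0.0913    ])] [0.60726915 0.13841039 0.0913    ] 0.09853834906264806 12.118818553602507
tips (array([ 0.50545901, -0.1169893 ,  0.26949808]), np.float64(0.0030046542842256663)) (array([ 0.52334483, -0.18289965,  0.27077139]), np.float64(0.0028093969505166))
prong roots (array([ 0.60568866, -0.0877003 ,  0.2496212 ]), np.float64(0.0017586832849193152)) (array([ 0.62530844, -0.15314272,  0.2497341 ]), np.float64(0.001580339614321951))
[[ 0.6393 -0.0376  0.01  ]
 [ 0.6762 -0.1821  0.01  ]
 [ 0.4935 -0.2325  0.01  ]
 [ 0.4535 -0.0891  0.01  ]]
[[ 0.4565 -0.0942  0.01  ]
 [ 0.6367 -0.0425  0.01  ]
 [ 0.682  -0.1797  0.01  ]
 [ 0.5    -0.2317  0.01  ]]
```

Crops: the pail's rim is centred at t1 (132,386), and the grip runs from (105,231) to (235,258). The prong tips are at (602,338) and (720,312). From these, the pail is at about (0.511, 0.153) with yaw −10.5° and the grip at (0.605, 0.136, 0.091). Its 95 mm distance from the hinge checks. The scale has yaw 15.5° and its seat at (0.535, −0.1435, 0.250). Tip and root both give that, and the heights check. Next I turn the tool.

```bash
cat >> h.py <<'E'
def delta(p,yaw=None,grasp=True):
    "tool-axes shift to put the grasp point at p, and turn (deg) to put tool y at yaw, pointing down"
    o=bot.get_obs(); M=R.from_quat(o["tool_rot"]); q=o["eef_pos"]-(M.as_matrix()[:,2]*bot.grasp_offset if grasp else 0)
    print("t",round(o["clock"],2),"grasp",q.round(4),"w",round(o["grip_width"],4),"F",o["ft_force"].round(1),"shift",M.inv().apply(np.array(p)-q).round(4))
    if yaw is not None:
        y=np.array([np.cos(np.radians(yaw)),np.sin(np.radians(yaw)),0]);z=np.array([0,0,-1.])
        print("turn",np.degrees((M.inv()*R.from_matrix(np.c_[np.cross(y,z),y,z])).as_rotvec()).round(2))
E
python3 -m jog '[[[0,0,0,0,0,10.3],[0,0,0,0,0,10.3],[0,0,0,0,0,10.3],[0,0,0,0,0,10.3],[0,0,0,0,0,10.3],[0,0,0,0,0,10.3],[0,0,0,0,0,10.3],[0,0,0,0,0,10.3]]]' 0.037
python3 -c "
from h import *
delta([.605,.136,.20],-10.5)"
```

```text
clock: 1.3
eef_pos: [0.1574, 0.4737, 0.2302]
tool_rot: [0.785, 0.619, -0.001, 0.001]
ft_force: [0.2, 0.6, -0.8]
grip_width: 0.0374
t 1.3 grasp [0.1574 0.4737 0.2489] w 0.0374 F [ 0.2  0.6 -0.8] shift [-0.2236  0.5141  0.0493]
turn [-0.02  0.15 -3.02]
```

```bash
python3 -m jog '[[[-0.022,0.051,0.0,0,0,-3],[-0.025,0.05,0,0,0,0],[-0.025,0.05,0,0,0,0],[-0.025,0.05,0,0,0,0],[-0.025,0.05,0.005,0,0,0],[-0.025,0.05,0.005,0,0,0],[-0.025,0.05,0.01,0,0,0],[-0.025,0.05,0.01,0,0,0],[-0.02,0.04,0.01,0,0,0],[0,0.02,0.005,0,0,0],[0,0,0,0,0,0]]]'
python3 -c "
from h import *
delta([.605,.136,.20],-10.5)"
```

```text
clock: 2.68
eef_pos: [0.5835, 0.1667, 0.1831]
tool_rot: [0.768, 0.641, 0.001, -0.0]
ft_force: [-0.1, -0.7, -0.2]
grip_width: 0.0371
t 2.67 grasp [0.5835 0.1667 0.2018] w 0.0371 F [-0.1 -0.7 -0.2] shift [-0.0263  0.0267  0.0018]
turn [ 0.05 -0.07  0.19]
```

```bash
python3 -m jog '[[[-0.026,0.027,0.03,0,0,0],[0,0,0.03,0,0,0],[0,0,0,0,0,0]]]'
python3 - <<'E'
from h import *
delta([.605,.136,.0913],-10.5)
c=bot.camera("top");d=bot.camera("side")
a=cv2.resize(c["pixels"][120:220,270:350,::-1],(400,500),interpolation=cv2.INTER_CUBIC)
b=cv2.resize(d["pixels"][165:265,320:400,::-1],(400,500),interpolation=cv2.INTER_CUBIC)
for k,im,x0,y0 in((c,a,270,120),(d,b,320,165)):
    for p in proj(k,[[.605,.136,.0913],[.512,.153,.085]]):
        cv2.circle(im,tuple(int(v) for v in((p-[x0,y0]+.5)*5)),3,(0,255,0),-1)
cv2.imwrite("pics/p2.png",np.hstack([a,b]))
E
```

```text
clock: 3.05
eef_pos: [0.6044, 0.1374, 0.1231]
tool_rot: [0.767, 0.642, 0.001, -0.0]
ft_force: [-1.1, 0.5, -0.3]
grip_width: 0.0366
t 3.05 grasp [0.6044 0.1374 0.1418] w 0.0366 F [-1.1  0.5 -0.3] shift [-0.0014  0.0008  0.0505]
turn [ 0.05 -0.12  0.35]
```

View pics/p2.png

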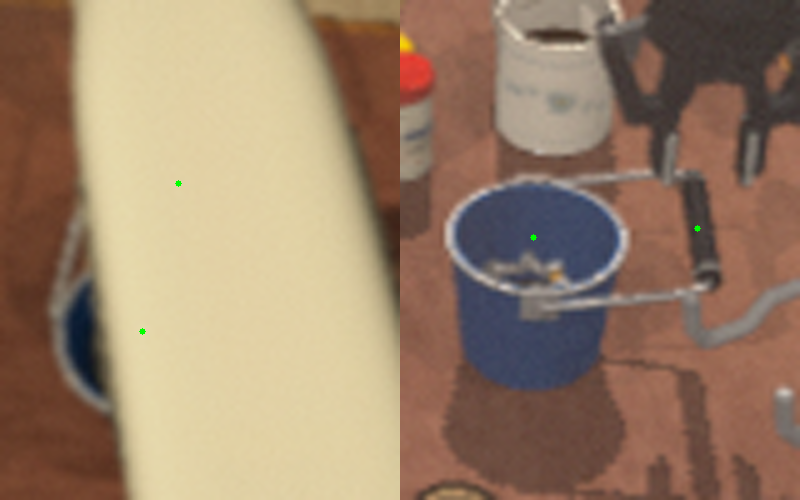

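Side view: the predicted grip centre, the dot at (697,228), falls on the sleeve. The fingers straddle it, and the top view is blocked by the arm. I go down and close.

```bash
python3 -m jog '[[[-0.001,0.001,0.02,0,0,0],[0,0,0.02,0,0,0],[0,0,0.01,0,0,0],[0,0,0,0,0,0]]]'
python3 -m jog '[[[0,0,0,0,0,0],[0,0,0,0,0,0],[0,0,0,0,0,0],[0,0,0,0,0,0],[0,0,0,0,0,0]]]' 0
python3 -c "
from h import *
delta([.605,.136,.0913],-10.5)"
```

```text
clock: 3.65
eef_pos: [0.6115, 0.1407, 0.0841]
tool_rot: [0.765, 0.643, 0.01, 0.004]
ft_force: [0.5, 0.5, -0.3]
grip_width: 0.0367
clock: 4.28
eef_pos: [0.6095, 0.142, 0.0856]
tool_rot: [0.765, 0.644, 0.009, 0.003]
ft_force: [-2.2, 1.5, -0.3]
grip_width: 0.0134
t 4.28 grasp [0.6092 0.1418 0.1043] w 0.0134 F [-2.2  1.5 -0.3] shift [-0.0066 -0.0033  0.0129]
turn [ 0.9  -0.63  0.66]
```

```bash
python3 - <<'E'
from h import *
o=bot.get_obs();print(o["joint_pos"].round(3),o["tau"].round(1),o["ft_force"].round(1),o["ft_torque"].round(2))
c=snap("side","s3",(180,0,460,280),2.1)
E
```

```text
[0.227 0.565 0.104 1.091 0.004 1.969] [ -0.8 -50.9  24.9  -1.   -0.4  -0.1] [-2.2  1.5 -0.3] [ 0.2   0.54 -0.05]
```

View pics/s3.png

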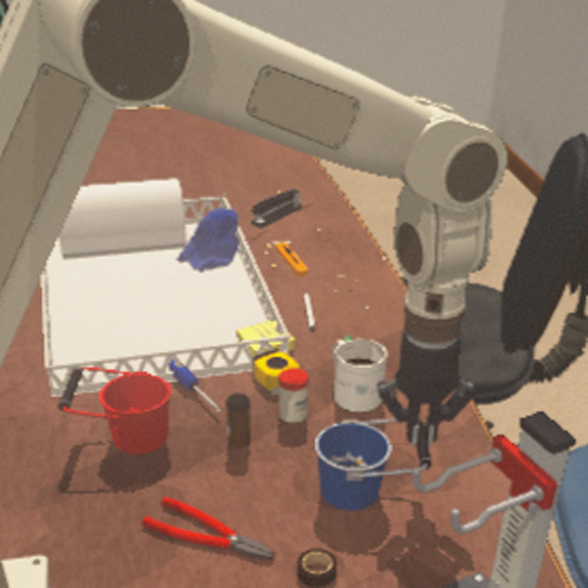

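```bash
python3 - <<'E'
from h import *
c=bot.camera("side")
im=cv2.resize(c["pixels"][160:250,325:415,::-1],(600,600),interpolation=cv2.INTER_CUBIC)
o=bot.get_obs()
for p in proj(c,[o["eef_pos"],[.605,.136,.0913]]): cv2.circle(im,tuple(int(v) for v in((p-[325,160]+.5)*6.667)),3,(0,255,0),-1)
cv2.imwrite("pics/s4.png",im)
E
```

```text
(no output)
```

View pics/s4.png

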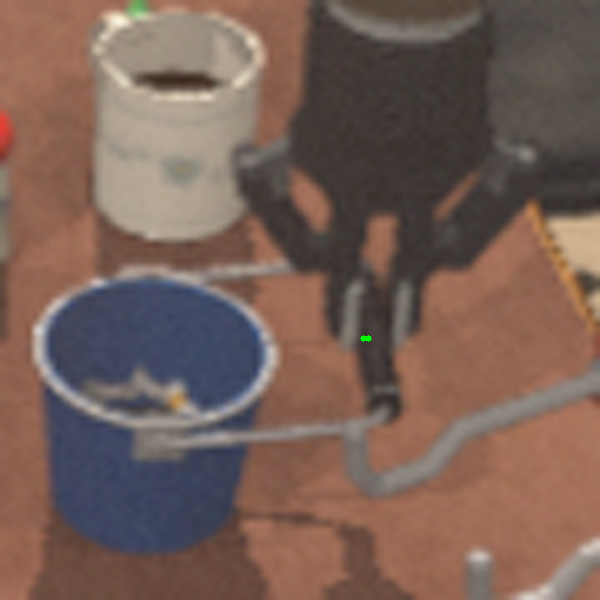

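Crop: the sleeve, whose near end is at (383,410), is between the pads, but they hold it near the tips. The rim at (270,350) is close to the inner finger, so the wide-open finger most likely landed on the rim. I reopen narrower, centred where the tool is now, and go down the rest of the way.

```bash
python3 -m jog '[[[0,0,0,0,0,0],[0,0,0,0,0,0],[0,0,0,0,0,0]]]' 0.026
python3 -m jog '[[[-0.003,0,0.004,0.9,-0.6,0.6],[-0.003,0,0.004,0,0,0],[0,0,0.004,0,0,0]]]'
python3 -c "
from h import *
delta([.608,.136,.0913],-10.5)"
```

```text
clock: 4.75
eef_pos: [0.6126, 0.1414, 0.0869]
tool_rot: [0.765, 0.644, 0.012, 0.005]
ft_force: [0.2, 0.2, 0.2]
grip_width: 0.0257
clock: 5.12
eef_pos: [0.6119, 0.1353, 0.0746]
tool_rot: [0.769, 0.639, 0.002, 0.002]
ft_force: [-0.9, -0.1, 0.6]
grip_width: 0.026
t 5.12 grasp [0.6118 0.1353 0.0933] w 0.026 F [-0.9 -0.1  0.6] shift [ 0.     -0.0039  0.002 ]
turn [ 0.34 -0.05 -0.02]
```

```bash
python3 -m jog '[[[0,-0.003,0.002,0.3,0,0],[0,0,0,0,0,0]]]'
python3 -m jog '[[[0,0,0,0,0,0],[0,0,0,0,0,0],[0,0,0,0,0,0],[0,0,0,0,0,0]]]' 0
python3 -c "
from h import *
delta([.608,.136,.0913],-10.5)"
```

```text
clock: 5.38
eef_pos: [0.6086, 0.1355, 0.0716]
tool_rot: [0.769, 0.639, -0.0, -0.0]
ft_force: [-0.1, 0.0, -0.8]
grip_width: 0.0256
clock: 5.88
eef_pos: [0.6075, 0.1358, 0.072]
tool_rot: [0.769, 0.639, -0.0, -0.001]
ft_force: [-1.3, 0.7, 0.8]
grip_width: 0.0142
t 5.88 grasp [0.6076 0.1358 0.0907] w 0.0142 F [-1.3  0.7  0.8] shift [ 0.0003  0.0004 -0.0007]
turn [-0.11 -0.02 -0.01]
```

```bash
python3 -m jog '[[[0,-0.0014,-0.0075,0,0,0],[0,-0.0019,-0.0073,0,0,0],[0,-0.0025,-0.0071,0,0,0],[0,-0.0031,-0.007,0,0,0],[0,-0.0037,-0.0067,0,0,0],[0,-0.0041,-0.0063,0,0,0],[0,0,0,0,0,0]]]'
cat >> h.py <<'E'
def arc(phi,g=(.6076,.1358),z0=.0907,yaw=-10.5):
    u=np.array([np.cos(np.radians(yaw)),np.sin(np.radians(yaw))]);h=np.array(g)-.09407*u
    o=bot.get_obs();q=o["eef_pos"]+[0,0,bot.grasp_offset];r=(q[:2]-h)@u;e=q[2]-.078
    print("phi now",np.arctan2(e,r).round(3),"radius",np.hypot(r,e).round(4))
    delta([*(h+.095*np.cos(phi)*u),.078+.095*np.sin(phi)],yaw)
E
python3 -c "
from h import *
arc(.62);arc(.94)"
```

```text
clock: 6.75
eef_pos: [0.589, 0.1393, 0.1164]
tool_rot: [0.769, 0.639, -0.001, -0.002]
ft_force: [-0.1, 0.4, -1.8]
grip_width: 0.0141
phi now 0.65 radius 0.0944
t 6.75 grasp [0.5891 0.1392 0.1351] w 0.0141 F [-0.1  0.4 -1.8] shift [-0.      0.0021  0.0019]
turn [-0.22 -0.01  0.  ]
phi now 0.65 radius 0.0944
t 6.75 grasp [0.5891 0.1392 0.1351] w 0.0141 F [-0.1  0.4 -1.8] shift [-0.     -0.0193 -0.0195]
turn [-0.22 -0.01  0.  ]
```

```bash
python3 -m jog '[[[0,-0.0059,-0.0072,0,0,0],[0,-0.0065,-0.0065,0,0,0],[0,-0.0070,-0.0058,0,0,0],[0,-0.0084,-0.0053,0,0,0],[0,-0.009,-0.0046,0,0,0],[0,-0.009,-0.0036,0,0,0],[0,0,0,0,0,0]]]'
python3 -c "
from h import *
arc(1.55)"
```

```text
clock: 7.62
eef_pos: [0.5398, 0.1481, 0.1508]
tool_rot: [0.769, 0.64, -0.002, -0.002]
ft_force: [-0.2, 1.0, -4.4]
grip_width: 0.0144
phi now 1.303 radius 0.0949
t 7.62 grasp [0.5399 0.1481 0.1695] w 0.0144 F [-0.2  1.  -4.4] shift [ 0.0003 -0.0233 -0.0034]
turn [-0.34  0.04  0.03]
```

```bash
python3 -m jog '[[[0,-0.009,-0.0008,0,0,0],[0,-0.008,-0.0008,0,0,0],[0,-0.006,-0.0003,0,0,0],[0,0,0,0,0,0],[0,0,0,0,0,0]]]'
python3 - <<'E'
from h import *
arc(1.57)
d=bot.camera("side")
im=cv2.resize(d["pixels"][140:260,300:450,::-1],(750,600),interpolation=cv2.INTER_CUBIC)
cv2.imwrite("pics/s5.png",im)
E
```

```text
clock: 8.25
eef_pos: [0.5176, 0.1527, 0.1541]
tool_rot: [0.769, 0.64, -0.0, -0.001]
ft_force: [0.6, 0.5, -2.5]
grip_width: 0.0142
phi now 1.545 radius 0.0948
t 8.25 grasp [0.5176 0.1527 0.1728] w 0.0142 F [ 0.6  0.5 -2.5] shift [-0.0002 -0.0024 -0.0002]
turn [-0.08 -0.04  0.01]
```

View pics/s5.png

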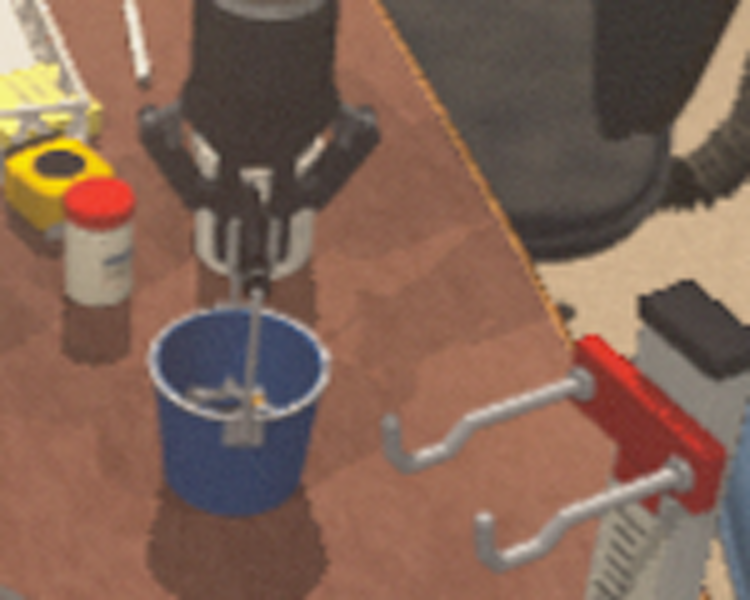

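View: the bail is upright (wire from (255,290) to (245,430)) and the pail is standing on the table. I lift.

```bash
python3 -m jog '[[[0,-0.001,-0.002,0,0,0],[0,0,-0.004,0,0,0],[0,0,-0.008,0,0,0],[0,0,-0.014,0,0,0],[0,0,-0.02,0,0,0],[0,0,-0.02,0,0,0],[0,0,-0.02,0,0,0],[0,0,-0.018,0,0,0],[0,0,-0.01,0,0,0],[0,0,-0.005,0,0,0],[0,0,0,0,0,0],[0,0,0,0,0,0]]]'
python3 -c "
from h import *
delta([.39,-.184,.312],15.5);delta([.39,-.184,.312],-10.5)"
```

```text
clock: 9.8
eef_pos: [0.5156, 0.1516, 0.2808]
tool_rot: [0.769, 0.639, -0.003, -0.001]
ft_force: [-0.5, 0.4, -7.1]
grip_width: 0.0142
t 9.8 grasp [0.5157 0.1516 0.2995] w 0.0142 F [-0.5  0.4 -7.1] shift [-0.353  -0.0622 -0.0113]
turn [ -0.34   0.07 -26.04]
t 9.8 grasp [0.5157 0.1516 0.2995] w 0.0142 F [-0.5  0.4 -7.1] shift [-0.353  -0.0622 -0.0113]
turn [-0.31  0.15 -0.04]
```

```bash
python3 -m jog '[[[-0.005,-0.001,0,0,0,0],[-0.01,-0.002,-0.002,0,0,0],[-0.015,-0.003,-0.002,0,0,0],[-0.02,-0.0035,-0.002,0,0,0],[-0.02,-0.0035,-0.002,0,0,0],[-0.02,-0.0035,-0.002,0,0,0],[-0.02,-0.0035,0,0,0,0],[-0.02,-0.0035,0,0,0,0],[-0.02,-0.0035,0,0,0,0],[-0.02,-0.0035,0,0,0,0],[-0.02,-0.0035,0,0,0,0],[-0.02,-0.0035,0,0,0,0]]]'
python3 -m jog '[[[-0.02,-0.0035,0,0,0,0],[-0.02,-0.0035,0,0,0,0],[-0.02,-0.0035,0,0,0,0],[-0.015,-0.003,0,0,0,0],[-0.01,-0.002,0,0,0,-2],[-0.005,0,0,0,0,-5],[0,0,0,0,0,-6],[0,0,0,0,0,-6],[0,0,0,0,0,-5],[0,0,0,0,0,-2],[0,0,0,0,0,0],[0,0,0,0,0,0]]]'
python3 -c "
from h import *
delta([.39,-.184,.312],15.5)"
```

```text
clock: 11.3
eef_pos: [0.4311, -0.0643, 0.2941]
tool_rot: [0.771, 0.637, -0.003, 0.001]
ft_force: [0.6, 0.2, -6.8]
grip_width: 0.014
clock: 12.8
eef_pos: [0.3846, -0.1633, 0.3002]
tool_rot: [0.609, 0.793, -0.004, 0.005]
ft_force: [-0.5, -1.0, -7.2]
grip_width: 0.0143
t 12.8 grasp [ 0.3846 -0.1631  0.3189] w 0.0143 F [-0.5 -1.  -7.2] shift [-0.0215 -0.0002  0.0072]
turn [-0.01  0.7  -0.52]
```

```bash
python3 -m jog '[[[-0.006,0.003,0.002,0,0.7,-0.5],[-0.008,0.008,0.003,0,0,0],[-0.006,0.014,0.003,0,0,0],[-0.002,0.015,0.003,0,0,0],[0,0.015,0.002,0,0,0],[0,0.015,0.002,0,0,0],[0,0.01,0.002,0,0,0],[0,0.005,0,0,0,0],[0,0.002,0,0,0,0],[0,0,0,0,0,0],[0,0,0,0,0,0]]]'
python3 - <<'E'
from h import *
delta([.535,-.1435,.30],15.5)
c=bot.camera("side");t=bot.camera("top")
im=cv2.resize(c["pixels"][150:300,360:460,::-1],(400,600),interpolation=cv2.INTER_CUBIC)
o=bot.get_obs();y=R.from_quat(o["tool_rot"]).as_matrix()
g=o["eef_pos"]-y[:,2]*bot.grasp_offset
for p in proj(c,[g,g+.048*y[:,0],g-.048*y[:,0],[.535,-.1435,.25]]): cv2.circle(im,tuple(int(v) for v in((p-[360,150]+.5)*4)),3,(0,255,0),-1)
im2=cv2.resize(t["pixels"][120:270,340:440,::-1],(400,600),interpolation=cv2.INTER_CUBIC)
for p in proj(t,[g,g+.048*y[:,0],g-.048*y[:,0],[.535,-.1435,.25]]): cv2.circle(im2,tuple(int(v) for v in((p-[340,120]+.5)*4)),3,(0,255,0),-1)
cv2.imwrite("pics/p6.png",np.hstack([im,im2]))
E
```

```text
clock: 14.18
eef_pos: [0.4812, -0.1609, 0.281]
tool_rot: [0.605, 0.796, -0.0, -0.001]
ft_force: [-0.5, -0.4, -7.1]
grip_width: 0.0142
t 14.18 grasp [ 0.4812 -0.161   0.2997] w 0.0142 F [-0.5 -0.4 -7.1] shift [ 0.0024  0.0565 -0.0004]
turn [-0.09 -0.09  0.05]
```

View pics/p6.png

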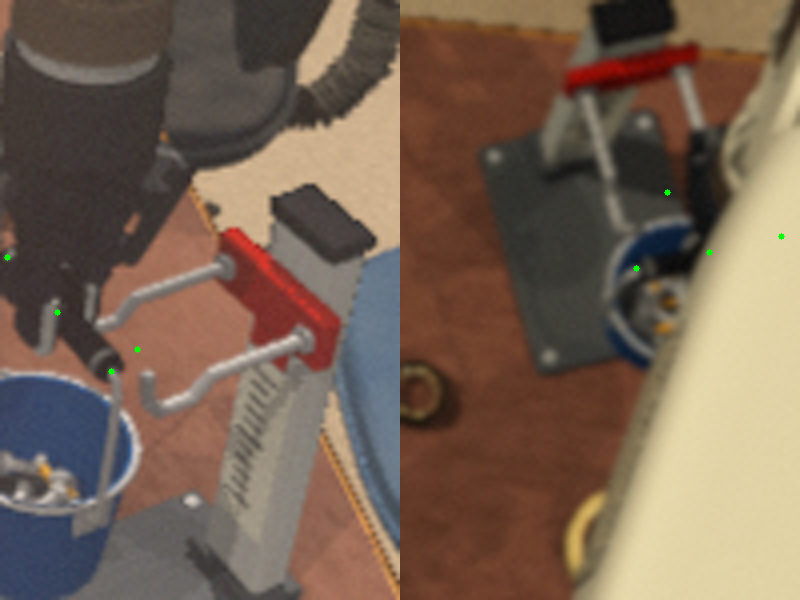

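Crop: the projected sleeve ends, side (111,371) and top (636,268), lie within a few mm of the real ends, so the grip is centred in the pads. The seat dot at (137,349) sits midway between and just above the prong troughs at (170,405) and (105,325), as it should. I move in over the hook.

```bash
python3 -m jog '[[[0.001,0.003,0,0,0,0],[0.001,0.007,0,0,0,0],[0,0.01,0,0,0,0],[0,0.011,0,0,0,0],[0,0.011,0,0,0,0],[0,0.008,0,0,0,0],[0,0.004,0,0,0,0],[0,0.001,0,0,0,0],[0,0,0,0,0,0],[0,0,0,0,0,0]]]'
python3 -c "
from h import *
delta([.535,-.1435,.255],15.5)"
```

```text
clock: 15.52
eef_pos: [0.5377, -0.1431, 0.2806]
tool_rot: [0.605, 0.796, -0.0, -0.001]
ft_force: [-1.0, -0.3, -6.6]
grip_width: 0.0139
t 15.53 grasp [ 0.5377 -0.1431  0.2993] w 0.0139 F [-1.  -0.3 -6.6] shift [ 0.0003 -0.0027  0.0443]
turn [-0.09 -0.1   0.04]
```

```bash
python3 -m jog '[[[0,-0.001,0.003,0,0,0],[0,-0.001,0.005,0,0,0],[0,-0.001,0.006,0,0,0],[0,0,0.006,0,0,0],[0,0,0.006,0,0,0],[0,0,0.005,0,0,0],[0,0,0.004,0,0,0],[0,0,0.002,0,0,0],[0,0,0,0,0,0],[0,0,0,0,0,0]]]'
python3 -c "
from h import *
delta([.535,-.1435,.25],15.5)"
```

```text
clock: 16.77
eef_pos: [0.5338, -0.1441, 0.2408]
tool_rot: [0.605, 0.796, -0.0, -0.001]
ft_force: [0.2, 0.3, -7.5]
grip_width: 0.0144
t 16.77 grasp [ 0.5339 -0.1441  0.2595] w 0.0144 F [ 0.2  0.3 -7.5] shift [0.0003 0.0013 0.0095]
turn [-0.12 -0.12  0.01]
```

```bash
python3 -m jog '[[[0,0.001,0.001,0,0,0],[0,0,0.001,0,0,0],[0,0,0.001,0,0,0],[0,0,0.001,0,0,0],[0,0,0.001,0,0,0],[0,0,0.001,0,0,0],[0,0,0.001,0,0,0],[0,0,0.001,0,0,0],[0,0,0.001,0,0,0],[0,0,0.001,0,0,0],[0,0,0.001,0,0,0],[0,0,0.001,0,0,0]]]'
python3 -m jog '[[[0,0,0.001,0,0,0],[0,0,0.001,0,0,0],[0,0,0.001,0,0,0],[0,0,0.001,0,0,0],[0,0,0.001,0,0,0],[0,0,0.001,0,0,0],[0,0,0.001,0,0,0],[0,0,0.001,0,0,0]]]'
```

```text
clock: 18.27
eef_pos: [0.5351, -0.1439, 0.2287]
tool_rot: [0.605, 0.796, 0.0, -0.001]
ft_force: [-0.2, 0.7, -5.4]
grip_width: 0.0142
clock: 19.27
eef_pos: [0.5351, -0.1439, 0.221]
tool_rot: [0.605, 0.796, 0.0, -0.0]
ft_force: [-1.2, 0.6, -3.8]
grip_width: 0.0142
```

```bash
python3 -m jog '[[[0,0,0.001,0,0,0],[0,0,0.0012,0,0,0],[0,0,0.0012,0,0,0],[0,0,0.0012,0,0,0],[0,0,0.0012,0,0,0],[0,0,0.0012,0,0,0],[0,0,0.0012,0,0,0],[0,0,0.0012,0,0,0],[0,0,0.0012,0,0,0],[0,0,0.001,0,0,0],[0,0,0,0,0,0],[0,0,0,0,0,0]]]'
python3 - <<'E'
from h import *
f=[]
for i in range(8):
    bot.camera("top");f.append(bot.get_obs()["ft_force"])
print(np.mean(f,0),np.std(f,0),bot.get_obs()["eef_pos"])
E
```

```text
clock: 20.78
eef_pos: [0.5352, -0.1439, 0.2098]
tool_rot: [0.605, 0.796, 0.0, 0.0]
ft_force: [-2.0, -0.1, -1.2]
grip_width: 0.0141
[-1.56256999  0.6841489  -2.24412436] [0.27165088 0.42068787 0.35470712] [ 0.53517564 -0.14393213  0.20972921]
```

```bash
python3 -m jog '[[[0,-0.0005,0.001,0,0,0],[0,-0.0005,0.001,0,0,0],[0,-0.0005,0.001,0,0,0],[0,-0.0005,0.001,0,0,0],[0,0,0.001,0,0,0],[0,0,0.001,0,0,0],[0,0,0.001,0,0,0],[0,0,0.001,0,0,0],[0,0,0,0,0,0],[0,0,0,0,0,0]]]'
cat > avg.py <<'E'
from h import *
f=[];w=[]
for i in range(12):
    bot.camera("top");o=bot.get_obs();f.append(o["ft_force"])
print(np.mean(f,0).round(2),np.std(f,0).round(2),o["eef_pos"].round(4),o["clock"],o["grip_width"])
E
python3 avg.py
```

```text
clock: 22.42
eef_pos: [0.5352, -0.144, 0.2025]
tool_rot: [0.605, 0.796, 0.002, 0.002]
ft_force: [-1.0, 0.7, -2.0]
grip_width: 0.0144
[-0.3   1.48 -0.73] [0.59 0.56 0.37] [ 0.5351 -0.1439  0.2024] 23.025 0.014034204082404854
```

```bash
python3 -m jog '[[[0,0,0.001,0,0,0],[0,0,0.001,0,0,0],[0,0,0.001,0,0,0],[0,0,0.0005,0,0,0],[0,0,0,0,0,0],[0,0,0,0,0,0]]]'
python3 avg.py
```

```text
clock: 23.78
eef_pos: [0.5352, -0.1439, 0.1989]
tool_rot: [0.605, 0.796, 0.002, 0.002]
ft_force: [-0.4, 0.6, 0.2]
grip_width: 0.0143
[-0.52  1.43  0.16] [0.3  0.34 0.62] [ 0.5352 -0.1439  0.1988] 24.375 0.014120398950661027
```

```bash
python3 -m jog '[[[0.001,0,0,0,0,0],[0.0005,0,0,0,0,0],[0,0,0,0,0,0]]]'
python3 avg.py
```

```text
clock: 24.75
eef_pos: [0.5352, -0.144, 0.1991]
tool_rot: [0.605, 0.796, 0.001, 0.003]
ft_force: [-0.6, 0.0, -0.6]
grip_width: 0.0144
[-0.22 -0.8  -0.16] [0.35 0.53 0.45] [ 0.5352 -0.1439  0.1991] 25.35 0.014474336393453822
```

Forces are near zero. I open in small steps.

```bash
python3 -m jog '[[[-0.0004,0,0,0,0,0],[0,0,0,0,0,0]]]' 0.016
python3 -m jog '[[[0,0,0,0,0,0],[0,0,0,0,0,0]]]' 0.020
python3 -m jog '[[[0,0,0,0,0,0],[0,0,0,0,0,0],[0,0,0,0,0,0]]]' 0.032
python3 - <<'E'
from h import *
delta([.535,-.1435,.3],15.5)
c=bot.camera("side")
im=cv2.resize(c["pixels"][150:300,340:460,::-1],(480,600),interpolation=cv2.INTER_CUBIC)
cv2.imwrite("pics/s7.png",im)
E
```

```text
clock: 25.6
eef_pos: [0.5353, -0.1441, 0.1991]
tool_rot: [0.605, 0.796, 0.001, 0.003]
ft_force: [-0.6, -0.9, -1.3]
grip_width: 0.016
clock: 25.85
eef_pos: [0.5355, -0.144, 0.1991]
tool_rot: [0.605, 0.796, 0.002, 0.003]
ft_force: [-0.8, -0.3, 0.0]
grip_width: 0.0201
clock: 26.22
eef_pos: [0.5356, -0.1439, 0.1992]
tool_rot: [0.605, 0.796, 0.002, 0.003]
ft_force: [-0.1, -1.1, 0.0]
grip_width: 0.0316
t 26.23 grasp [ 0.5354 -0.1439  0.2179] w 0.0316 F [-0.1 -1.1  0. ] shift [ 0.0003  0.0002 -0.0821]
turn [0.4  0.19 0.01]
```

View pics/s7.png

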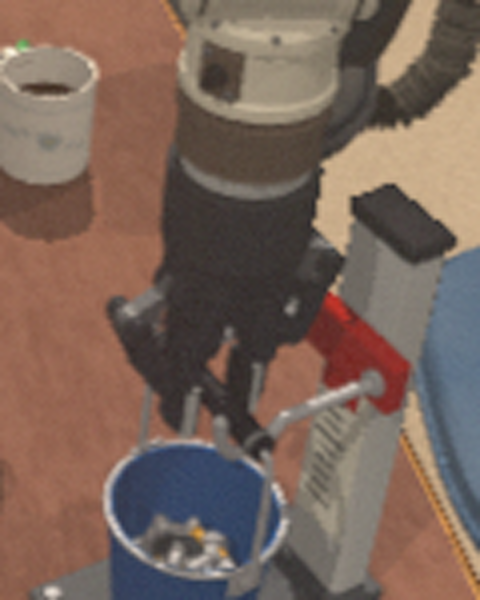

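The pail hangs, with the sleeve end in the near hook at about (250,435) and the fingers clear on both sides of it. I withdraw straight up.

```bash
python3 -m jog '[[[0,0,-0.003,0,0,0],[0,0,-0.005,0,0,0],[0,0,-0.008,0,0,0],[0,0,-0.01,0,0,0],[0,0,-0.012,0,0,0],[0,0,-0.015,0,0,0],[0,0,-0.015,0,0,0],[0,0,-0.015,0,0,0],[0,0,-0.01,0,0,0],[0,0,0,0,0,0]]]'
python3 -m jog '[[[0,-0.01,-0.005,0,0,0],[0,-0.025,-0.005,0,0,0],[0,-0.03,0,0,0,0],[0,-0.03,0,0,0,0],[0,-0.03,0,0,0,0],[0,-0.03,0,0,0,0],[0,-0.02,0,0,0,0],[0,0,0,0,0,0],[0,0,0,0,0,0],[0,0,0,0,0,0],[0,0,0,0,0,0]]]'
python3 - <<'E'
from h import *
c=bot.camera("side");t=bot.camera("top")
a=cv2.resize(c["pixels"][170:320,340:460,::-1],(480,600),interpolation=cv2.INTER_CUBIC)
b=cv2.resize(t["pixels"][100:250,360:440,::-1],(320,600),interpolation=cv2.INTER_CUBIC)
cv2.imwrite("pics/p8.png",np.hstack([a,b]))
E
```

```text
clock: 27.52
eef_pos: [0.5357, -0.144, 0.3011]
tool_rot: [0.605, 0.796, 0.003, 0.006]
ft_force: [-0.1, 0.1, -0.3]
grip_width: 0.0316
clock: 28.9
eef_pos: [0.358, -0.1914, 0.3068]
tool_rot: [0.605, 0.796, 0.002, 0.003]
ft_force: [0.9, 0.8, -0.5]
grip_width: 0.032
```

View pics/p8.png

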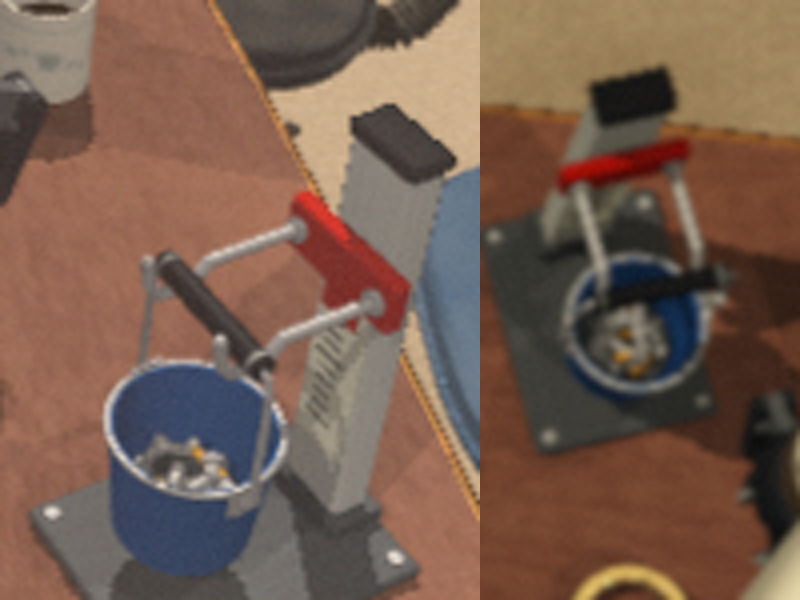

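Both prongs carry the grip and the pail hangs level. One numerical check of the centring before handing in.

```bash
python3 - <<'E'
from h import *
c=bot.camera("side");t=bot.camera("top")
S=lambda x,y:(340+x/4-.4,170+y/4-.4);T=lambda x,y:(360+(x-480)/4-.4,100+y/4-.4)
a=tri(c,S(163,256),t,T(608,297));b=tri(c,S(264,366),t,T(722,275));print(a,b,(a[0]+b[0])/2)
# prong tips now
p=tri(c,S(150,260),t,T(600,312)),tri(c,S(221,342),t,T(716,297));print(p,(p[0][0]+p[1][0])/2)
E
```

```text
(array([ 0.52001111, -0.10711985,  0.23015848]), np.float64(0.003062674555834915)) (array([ 0.54651228, -0.18808398,  0.21928523]), np.float64(0.004276001609799569)) [ 0.53326169 -0.14760191  0.22472186]
((array([ 0.51260844, -0.10300407,  0.22418825]), np.float64(0.00042477619662195887)), (array([ 0.52515983, -0.18046094,  0.23365965]), np.float64(0.00196375178043472))) [ 0.51888413 -0.14173251  0.22892395]
```

```bash
python3 -c "
from workcell import bot
print(bot.job_done(), bot.get_obs()['clock'])"
```

```text
the job is handed in; nothing more can be done
the job is handed in; nothing more can be done
```

The blue pail hangs on both prongs of the scale by its black grip, and I handed the job in at about 29 s of the 72 s allowed; no verdict is reported.

**What I did:** I raised the bail to about 1.4 on its joint scale with the pail standing on the table. I then lifted the pail (about 7.1 N) and brought it in over the hook tips. I lowered it at about 8 to 10 mm/s until the averaged vertical wrist force was near zero (−0.16 N). Then I opened the fingers in three small steps and withdrew.

**Last checks:**
- **Position:** The last picture shows the grip in both hooks and the pail level. The grip centre measured about 4 mm sideways from the seat, within the 12 mm limit. Its measured height was about 7 mm above where the hold at release put it (0.218 m). That measurement is rough, with 3–4 mm between the two views.
- **Clearance:** The robot had withdrawn about 0.18 m and was touching nothing.
- **Not measured:** Hook speed and the bystanders' positions. The hook-speed claim rests only on the slow lowering and the near-zero force at release.

**What went wrong:** The first descent at 37 mm opening stopped about 12 mm high, probably with the inner finger on the pail's rim. Reopening to 26 mm fixed it. I viewed 11 pictures, one over the budget of 10.

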